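Slide a loaded tray over a step onto a docking plate

TASK

Slide the blue tray by its wooden handle along the bench and up over the step onto the aluminium plate, between the side guides, until it is fully home against the rubber-faced stop, which you must feel for; do not carry it over: tip its front up with the back still on the bench, and let the back come up only once the front is over the plate and kept down close to it. Lean the tray squarely on the stop with about 10 N for half a second (not above 20 N), then let go with it lying flat on the plate. Be gentle: do not ram the step or press hard on the plate, keep the bottle and the tape measure standing in the tray, and leave the mug alone.

Things in the scene. Friction and masses are not known exactly. Their poses are not given: they have to be found in the camera images.
- tray: Loose blue tray, 150 mm long (its x axis, +x is the front that goes first) by 126 mm wide, rim 20 mm high, floor 5 mm thick, flat underside. Origin: centre of the underside. With its load about 0.65 kg (varies). It lies on the bench before the plate, its front roughly towards the step.
- tray_handle (a point): Middle of the tray's wooden handle bar, 95 mm straight above the tray's origin. The bar runs along the tray's y axis, 14 mm thick (along x), 22 mm high, about 100 mm free between two posts. Grip it here from above, fingers closing along the tray's x axis; nothing over 67 mm high stands within 25 mm of the bar.
- tray_nose (a point): Middle of the tray's front lower edge, 75 mm ahead of its origin, on the underside.
- tray_tail (a point): Middle of the tray's back lower edge, 75 mm behind its origin, on the underside.
- dock: Fixed aluminium plate, 220 mm long (its x axis = the way the tray slides), 180 mm wide, 8 mm thick, lying on the bench. Origin: on its underside (z = 0), on its centre line, 100 mm past the step. Two dark side guides rise 12 mm above it, inner faces at y = +67 and -67 mm from x = -35 mm on, flared outwards back to x = -69 mm: 4 mm of play on each side of the tray.
- dock_step (a point): Middle of the plate's top edge where the tray goes up, at x = -100 mm of the plate, 8 mm above the bench, marked by a yellow strip: the 8 mm step.
- dock_far (a point): Middle of the plate's far top edge, x = +120 mm of the plate. Before it stands a fixed, square-on grey stop, 110 mm wide, 24 mm high, with a black rubber face towards the step. It is clamped anew each run, face at x = +62 to +100 mm of the plate, and its place is not measured: feel for it. It is rigid. Friction of the pressed tray on the plate can feel like it.
- dropper: Loose brown dropper bottle, 33 mm wide, 102 mm tall, standing upright in the tray's front left quarter (about 45 mm ahead, 33 mm left of the tray's origin). Origin: centre of its underside. Easily tipped.
- tape_measure: Loose yellow tape measure, 39x80 mm, 62 mm high, standing across the back half of the tray. Origin: centre of its underside.
- mug: Bystander: loose white mug, 92x127 mm, 95 mm high, standing on the bench near the robot. Origin: centre of its underside.
Not all that is in view belongs to the job. Of the things that look like the dropper, take the one that is farthest to the robot's right at the start.

How it is judged (in metres and radians):
On the way, in this order (a step that is already met when the one before it is completed fails the run):
1. the tray's front is over the plate (10 mm or more past the step, less than 22 mm above the plate) while its back is still on the bench (within 6 mm) (x of tray_nose in the frame of dock above -0.09 m and z of tray_nose in the frame of dock below 0.03 m and height (world z) of tray_tail below 0.006 m), for 0.1 s.
2. the whole tray is past the step and leans on the stop with more than 5 N for 0.3 s (contact force between tray and stop above 5 N and x of tray_tail in the frame of dock above -0.1 m), for 0.3 s.
At the end, for the whole second after the job is handed in: The tray lies released and at rest, flat on the plate (ends within 2.5 mm of its top), front within 2.5 mm of the stop, within 7 mm of the plate's centre line and 0.06 rad of its direction; bottle (within 0.1 rad of upright) and tape measure stand in the tray (x of tray_nose in the frame of stop above -0.0025 m and y of tray_nose in the frame of dock between -0.007 and 0.007 m and angle between the x axis of tray and the x axis of dock, either way round below 0.06 rad and angle between tray's own z axis and vertical below 0.025 rad and z of tray_tail in the frame of dock between 0.005 and 0.0105 m and z of tray_nose in the frame of dock below 0.0105 m and angle between each of dropper, tape_measure's own z axis and vertical below 0.1 rad and horizontal distance between dropper and tray below 0.085 m and z of each of dropper, tape_measure in the frame of tray below 0.012 m and horizontal distance between tape_measure and tray below 0.07 m and linear speed of tray below 0.01 m/s); the robot touches nothing.
It fails at once if the tray is carried: its back is more than 6 mm off the bench while its front is either not yet past the step or more than 6 mm above the plate (height (world z) of tray_tail above 0.006 m and (x of tray_nose in the frame of dock below -0.1 m or z of tray_nose in the frame of dock above 0.014 m)).
It fails at once if the tray presses on the plate, its step or its guides with more than 25 N (contact force between tray and dock above 25 N).
It fails at once if the tray presses on the stop with more than 25 N (contact force between tray and stop above 25 N).
It fails at once if the tray tips by more than 0.2 rad, or the bottle or the tape measure by more than 0.35 rad (angle between tray's own z axis and vertical above 0.2 rad or angle between any of dropper, tape_measure's own z axis and vertical above 0.35 rad).
It fails at once if the mug is moved by more than 15 mm (distance of mug from where it was at the start of the episode above 0.015 m).
It also fails if it takes over 72 s, if anything falls off the work surface, if the arm or the gripper's body presses on something with over 40 N, if the wrist force passes 120 N, or if a joint passes its speed limit or range.

ROBOT

A 7-joint arm with a two-finger parallel gripper is mounted at the origin on a cart in front of the work surface, level with it; the furniture and walls round the work are solid. World frame = base frame: x ahead of the robot, y to its left, z up, the work surface at z = 0. Lengths are in mm, angles in rad, forces in N, time in s.
With the tool pointing down it reaches from about 425 to 950 mm from the base axis. Payload 4.7 kg.
Tool frame: the origin (TCP) lies midway between the tips of the shut fingers; the grasp point (between the pads) lies robot.grip_point_offset behind it (robot.grip_point_offset is the distance from the TCP to the grasp point, in mm); x points along the fingers, y is the direction in which the jaws open and shut, and the axes are right-handed (so a half turn about x gives the same grasp; the last joint's range is limited). The gripper opens to 85 mm and grips with 20 to 120 N. Pads are 22 mm wide; open, the fingers measure 114 mm over their backs; the gripper's body (76 mm by 85 mm) begins 54 mm behind the grasp point. The pads swing forward as they close: fully open they stand 13 mm farther back than shut.
Start: joints at [1.298, 0.469, -0.049, 1.532, 0.024, 1.141, -0.082], TCP at [162.986, -655.045, 231.335] pointing down, gripper open.
Joint ranges: [-2.59, 2.59], [-0.33, 1.99], [-1.39, 1.29], [0.1, 2.45], [-1.04, 4.18], [0.21, 1.99], [-2.66, 2.66]. Speed limits (rad/s): [2.57, 2.57, 3.14, 3.14, 3.14, 3.14, 3.14].

INTERFACE

Orientations are given as a unit quaternion [x, y, z, w].
In Python, from station import robot, vision, finish_job gives the robot as it stands.
- The arm moves only by the tool arm_command, never from a script. Its argument "motion" is a list of rows, each an object with "translation": the shift along the tool's x, y, z in cm, a list of three; "turn": the turn, a rotation vector about the tool's x, y, z in rad, a list of three; "fingers": the gripper's target within -1 to 1 (fully open at 1, half-way at 0, shut at -1). A call has 1 to 12 rows; each row shifts and turns the commanded pose from where the row before left it, along the tool's axes as they then stand; what a row does not reach is not made up. A row lasts 1/10 s, in which the tool goes at most 50 mm and 8.59 degrees, less where a joint would pass 70% of its speed; a pose out of reach is approached as far as the arm can. A call is refused whole if a number of a shift passes 5 or a number of a turn 0.15, either way. A call with a gripper value outside its range is refused whole. The fingers move at their own pace and stop on an object; the grip force is fixed at half the most. Time passes only in rows, so rows that do not move let the fingers close. It gives the time, the measured TCP pose, the force and the opening at its end, in the units of the state.
- robot.observe(): the state, without advancing time (a new reading comes with each control period).
- vision.capture(name): name is "scene" or "top"; returns the picture (384x512x3 uint8, red, green, blue); there is no depth.
- vision.get_calibration(name): a dict with "intrinsics" (3x3 intrinsics, pixels), "k1" (the pictures are not rectified: a ray, as slopes to the right and down, at radius r is drawn at 1 + k1 r^2 times it, then the intrinsics apply), "extrinsics" (4x4, takes a point from camera to world coordinates). Camera axes: x right, y down, z forward; pixel columns grow to the right and rows downward; lengths in mm; the calibration is good to about 2 mm. A picture is of the moment at which its call begins. get_calibration takes no time and is no camera call.
- finish_job(): hands the job in, once; it reports no verdict.
The state is a dict: "time": time; "qpos": joint angles; "dq": joint speeds; "tau": joint torques, N m; "tool_pos": TCP position; "tool_rot": TCP orientation; "ft_force": force on the tool from outside, world axes, zero at the start; "wrist_torque": the same for the moment, N m; "width": opening from 0.0 (shut) to 1.0 (fully open).
Only numpy, scipy, OpenCV 4.12 (cv2) and the standard library are available. Lean on these libraries where they do the work, as an engineer would, in place of code of your own. Each camera call takes 0.05 s, during which the arm holds its last target. There are 200 camera calls.

## Working session

There is one attempt and no reset: what is moved stays moved. The work goes in short steps, Python scripts to look and compute and a tool call to move; the robot and the scene stay as the last step left them, time stands still between calls to the robot, and variables do not carry over. Pictures are saved under pics/ and viewed, about 8 in all and at most 12, crops included, and the job is handed in when it is done.

Besides the shell and the picture viewer there is one more tool, called after "Request:" as name(argument=value, ...) on one line, values as JSON. arm_command: Moves the arm, as the interface text tells. Its arguments: {"type":"object","properties":{"motion":{"type":"array"}},"required":["motion"]}

```bash
mkdir -p pics; ls; python3 - <<'E'
from station import robot, vision
import cv2
s=robot.observe()
for k,v in s.items(): print(k,v)
print(robot.grip_point_offset)
for n in("scene","top"):
    im=vision.capture(n); cv2.imwrite(f"pics/{n}0.png",im[...,::-1])
    print(n,vision.get_calibration(n))
E
```

```text
pics
time 0.0
qpos [ 1.29809729  0.4694245  -0.04860079  1.5336987   0.02411234  1.14099051
 -0.082295  ]
dq [ 0.00048753  0.00032116  0.00058769 -0.00035284 -0.00130934  0.00058975
 -0.00143802]
tau [ 3.29018391e-06 -5.10321772e+01 -4.63873555e-02 -2.37719125e+01
  1.07864416e-02  7.55770365e-03 -6.75119608e-06]
tool_pos [ 162.80825383 -654.46872688  230.27083877]
tool_rot [-0.70174618 -0.08667415  0.70196843 -0.08532415]
ft_force [-0.37948091  0.81636957  0.31739941]
wrist_torque [-0.02584827  0.02837375  0.00937651]
width 1.000711100409568
18.700000000000003
scene {'intrinsics': array([[369.11568525,   0.        , 258.76257735],
       [  0.        , 369.11568525, 199.79749457],
       [  0.        ,   0.        ,   1.        ]]), 'k1': -0.008799169291359939, 'extrinsics': array([[-7.55752516e-01, -3.73729172e-01,  5.37740310e-01,
         5.03019147e+01],
       [-6.54681014e-01,  4.12139790e-01, -6.33666760e-01,
         5.56922405e+02],
       [ 1.51955747e-02, -8.30943620e-01, -5.56149076e-01,
         5.64040234e+02],
       [ 0.00000000e+00,  0.00000000e+00,  0.00000000e+00,
         1.00000000e+00]])}
top {'intrinsics': array([[445.47184201,   0.        , 255.84584653],
       [  0.        , 445.47184201, 189.07382007],
       [  0.        ,   0.        ,   1.        ]]), 'k1': -0.08917851766208824, 'extrinsics': array([[ 1.65269050e-01, -9.62903099e-01,  2.13316110e-01,
         2.79350928e+02],
       [-9.86243055e-01, -1.62076057e-01,  3.24959774e-02,
        -8.90951212e+00],
       [ 3.28295674e-03, -2.15752112e-01, -9.76442650e-01,
         1.03704199e+03],
       [ 0.00000000e+00,  0.00000000e+00,  0.00000000e+00,
         1.00000000e+00]])}
```

View pics/scene0.png

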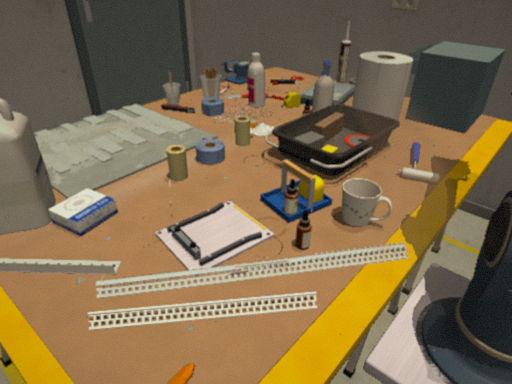

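View pics/top0.png

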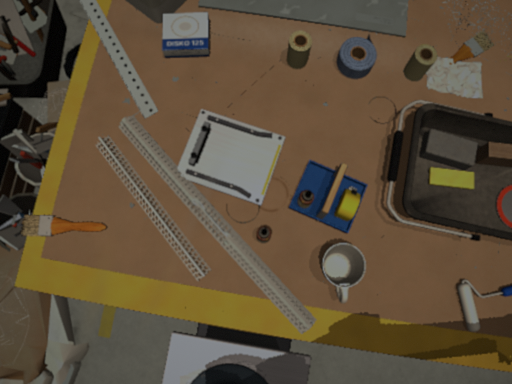

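The top view shows the blue tray at about (328,195) with its wooden handle at (334,190). The plate is at (232,155), its yellow step at (270,175) facing the tray and its stop at (203,142). Two things look like the dropper: one in the tray at (307,198) in top and (291,197) in scene, and one loose on the bench at (264,233) in top and (304,230) in scene. The one in the tray is farther to the robot's right, so it is the right one. The mug is at (343,265).

```bash
cat > h.py <<'E'
import numpy as np, cv2
from station import robot, vision
C={n:vision.get_calibration(n) for n in("scene","top")}
def ray(n,uv):
    c=C[n];K=c["intrinsics"];d=(np.array(uv,float)-K[:2,2])/K[[0,1],[0,1]];s=d.copy()
    for _ in range(20): s=d/(1+c["k1"]*(s@s))
    E=c["extrinsics"];return E[:3,3],E[:3,:3]@np.r_[s,1]
def plane(n,uv,z):
    o,d=ray(n,uv);return o+d*(z-o[2])/d[2]
def tri(a,b):
    (o,d),(p,e)=ray("scene",a),ray("top",b);d=d/np.linalg.norm(d);e=e/np.linalg.norm(e)
    t=np.linalg.lstsq(np.c_[d,-e],p-o,rcond=None)[0];A=o+d*t[0];B=p+e*t[1]
    return (A+B)/2,np.linalg.norm(A-B)
def proj(n,X):
    c=C[n];E=c["extrinsics"];q=E[:3,:3].T@(np.array(X,float)-E[:3,3]);s=q[:2]/q[2]
    return s*(1+c["k1"]*(s@s))*c["intrinsics"][0,0]+c["intrinsics"][:2,2]
def mask(im,lo,hi,roi):
    h=cv2.cvtColor(im,cv2.COLOR_RGB2HSV);m=cv2.inRange(h,np.array(lo),np.array(hi));z=np.zeros_like(m)
    x0,y0,x1,y1=roi;z[y0:y1,x0:x1]=m[y0:y1,x0:x1];return z
def rect(m):
    p=np.argwhere(m)[:,::-1].astype(np.float32);return cv2.boxPoints(cv2.minAreaRect(p)),len(p)
E
python3 - <<'E'
from h import *
t=cv2.imread("pics/top0.png");s=cv2.imread("pics/scene0.png")
a=cv2.resize(t[90:310,160:400],None,fx=3.3,fy=2.7,interpolation=cv2.INTER_CUBIC) 
a=cv2.resize(t[95:255,165:385],None,fx=3.6,fy=3.6,interpolation=cv2.INTER_CUBIC)
b=cv2.resize(s[150:275,150:340],None,fx=4.2,fy=4.2,interpolation=cv2.INTER_CUBIC)
cv2.imwrite("pics/tc.png",a);cv2.imwrite("pics/sc.png",b)
E
```

```text
(no output)
```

View pics/tc.png

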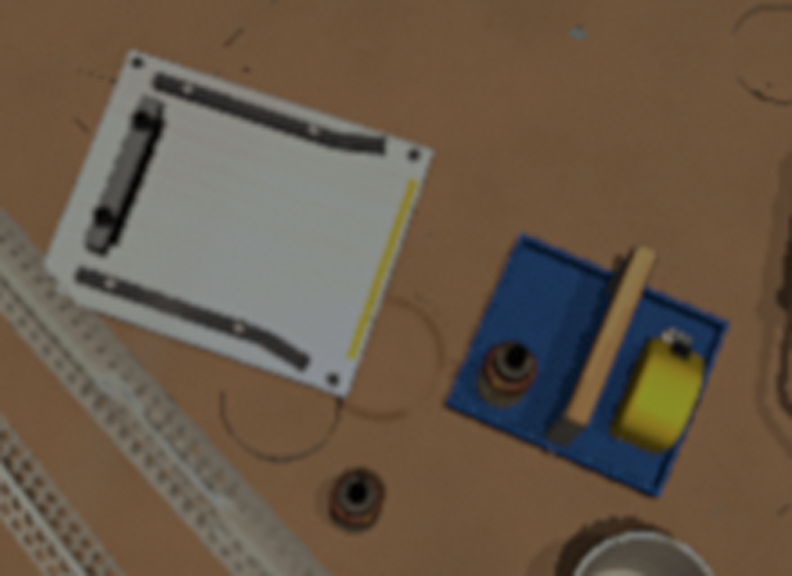

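View pics/sc.png

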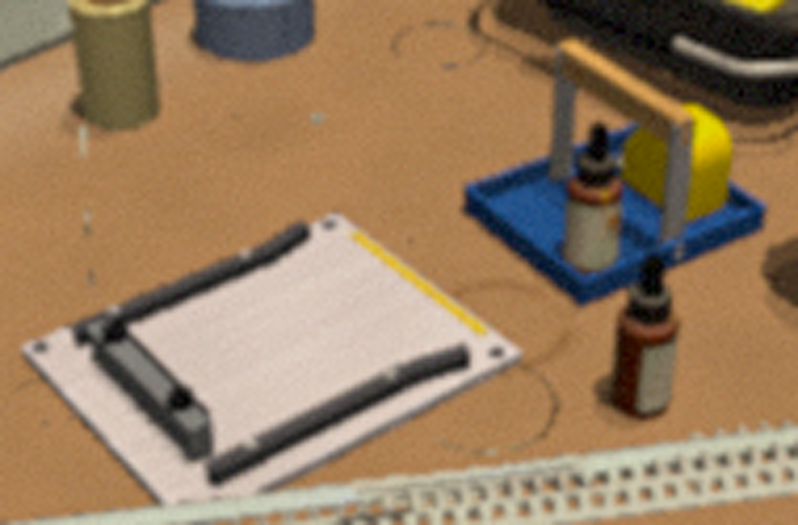

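The crops confirm the choice. The tray has the bottle at its front left, top crop (512,362), and the tape at its back; the decoy stands on the bench at (357,497). The plate's step corners in the top crop are (432,150) and (347,396).

```bash
cat >> h.py <<'E'
E
python3 - <<'E'
from h import *
T=lambda x,y:((x+.5)/3.6-.5+165,(y+.5)/3.6-.5+95)
S=lambda x,y:((x+.5)/4.2-.5+150,(y+.5)/4.2-.5+150)
np.set_printoptions(precision=1,suppress=True)
print("dock tri",tri(S(335,213),T(432,150)),tri(S(521,351),T(347,396)),tri(S(23,348),T(133,50)))
a,b,c=[plane("top",T(*p),8) for p in((432,150),(347,396),(133,50))]
print("dock pl",a,b,c,np.linalg.norm(a-b),np.linalg.norm(a-c))
R=[plane("top",T(*p),20) for p in((520,236),(728,323),(657,496),(445,404))]
print("rim",R,[np.linalg.norm(R[i]-R[i-1]) for i in range(4)],sum(R)/4)
print("rim tri",tri(S(467,190),T(520,236)),tri(S(583,290),T(445,404)))
im=cv2.cvtColor(cv2.imread("pics/top0.png"),cv2.COLOR_BGR2RGB)
# step strip, blue tray, handle masks
h=cv2.cvtColor(im,cv2.COLOR_RGB2HSV)
print("hsv wood,blue,strip",h[187,337],h[185,315],h[170,274])
m=mask(im,(100,120,40),(125,255,255),(280,150,380,245));q,n=rect(m);P=[plane("top",x,20) for x in q];print("blue",n,P,sum(P)/4)
m=mask(im,(22,90,60),(35,255,255),(255,140,285,200));q,n=rect(m);P=[plane("top",x,8) for x in q];print("strip",n,P,sum(P)/4)
for zz in(106,95):print("handle ends",plane("top",T(646,249),zz),plane("top",T(577,424),zz))
print("handle tri",tri(S(568,46),T(646,250)),tri(S(684,124),T(576,420)))
sf=[plane("top",T(*p),32) for p in((160,105),(118,245))];print("stop top front",sf)
print("mug",plane("top",(343,263),95))
E
```

```text
dock tri (array([645.7, -22.1,   7.4]), np.float64(0.09189134505220879)) (array([469. ,   6.9,   6.9]), np.float64(1.0411340815048717)) (array([684.5, 192. ,   3.7]), np.float64(0.8841616738235104))
dock pl [645.5 -22.    8. ] [469.3   7.2   8. ] [683.2 191.5   8. ] 178.64988184671208 216.78496624617077
rim [array([591.9, -88.2,  20. ]), array([ 556.2, -231.4,   20. ]), array([ 435.7, -199.1,   20. ]), array([472.3, -56.2,  20. ])] [np.float64(123.7678624445335), np.float64(147.553204820228), np.float64(124.81848352608117), np.float64(147.54513497041302)] [ 514.  -143.7   20. ]
rim tri (array([592.3, -88.9,  16.4]), np.float64(1.5030174942784604)) (array([473.3, -56.7,  12.8]), np.float64(0.9629748783147866))
hsv wood,blue,strip [ 16 130 124] [108 174  85] [ 14  91 101]
blue 1933 [array([471.6, -56.8,  20. ]), array([592.8, -87.5,  20. ]), array([ 555.2, -232.7,   20. ]), array([ 435.9, -198.8,   20. ])] [ 513.9 -143.9   20. ]
strip 110 [array([497.5,  11. ,   8. ]), array([621.7,  -9.9,   8. ]), array([620.7, -15.2,   8. ]), array([496.6,   5.8,   8. ])] [559.1  -2.1   8. ]
handle ends [ 570.2 -158.1  106. ] [ 457.  -130.8  106. ]
handle ends [ 573.7 -159.8   95. ] [ 459.1 -132.3   95. ]
handle tri (array([ 570. , -159.2,  102.1]), np.float64(1.889736761356223)) (array([ 460.5, -130.7,  100.1]), np.float64(0.07212099288270213))
stop top front [array([638.2, 161.4,  32. ]), array([538.6, 170.1,  32. ])]
mug [ 358.6 -184.6   95. ]
```

```bash
cat >> h.py <<'E'
from scipy.spatial.transform import Rotation as Ro
np.set_printoptions(precision=2,suppress=True)
def plan(pos,yaw,pitch=0,flip=1,n=1):
    "delta in tool axes (cm) and rotvec from measured pose to TCP pos; tool x down, y=flip*tray x; pitch>0 lifts nose"
    s=robot.observe();R=Ro.from_quat(s["tool_rot"])
    f=np.array([np.cos(yaw)*np.cos(pitch),np.sin(yaw)*np.cos(pitch),np.sin(pitch)])
    l=np.array([-np.sin(yaw),np.cos(yaw),0]);u=np.cross(f,l)
    x=-u;y=flip*f;G=Ro.from_matrix(np.c_[x,y,np.cross(x,y)])
    d=R.inv().apply(np.array(pos)-s["tool_pos"])/10
    return d,(R.inv()*G).as_rotvec(),R.as_matrix(),s
E
python3 - <<'E'
from h import *
for f in(1,-1):
    d,r,R,s=plan((514,-144.3,200),np.radians(75.8),0,f);print(f,d,r)
print(R);print(s["ft_force"],s["width"],s["time"])
E
```

```text
1 [  3.11 -41.03 -46.4 ] [-2.65 -0.    0.  ]
-1 [  3.11 -41.03 -46.4 ] [0.49 0.   0.  ]
[[-0.    0.24 -0.97]
 [ 0.   -0.97 -0.24]
 [-1.   -0.    0.  ]]
[ 0.51  0.2  -0.86] 1.0002921288756639 0.1
```

Request:
arm_command(motion=[{"translation": [0,-2.6,-2.9],"turn": [0,0,0],"fingers": -0.2},{"translation": [0,-2.6,-2.9],"turn": [0,0,0],"fingers": -0.2},{"translation": [0,-2.6,-2.9],"turn": [0,0,0],"fingers": -0.2},{"translation": [0,-2.6,-2.9],"turn": [0,0,0],"fingers": -0.2},{"translation": [0,-2.6,-2.9],"turn": [0,0,0],"fingers": -0.2},{"translation": [0,-2.6,-2.9],"turn": [0,0,0],"fingers": -0.2},{"translation": [0,-2.6,-2.9],"turn": [0,0,0],"fingers": -0.2},{"translation": [0,-2.6,-2.9],"turn": [0,0,0],"fingers": -0.2},{"translation": [0,-2.6,-2.9],"turn": [0,0,0],"fingers": -0.2},{"translation": [0,-2.6,-2.9],"turn": [0,0,0],"fingers": -0.2},{"translation": [0,-2.6,-2.9],"turn": [0,0,0],"fingers": -0.2},{"translation": [0,-2.6,-2.9],"turn": [0,0,0],"fingers": -0.2}])

```text
time: 1.3
tool_pos: [425.8, -266.8, 231.1]
tool_rot: [-0.702, -0.086, 0.702, -0.086]
ft_force: [1.2, 0.7, -0.4]
width: 0.399
```

Request:
arm_command(motion=[{"translation": [0,-2.6,-2.9],"turn": [0,0,0],"fingers": -0.2},{"translation": [0,-2.6,-2.9],"turn": [0,0,0],"fingers": -0.2},{"translation": [0,-2,-2.5],"turn": [0,0,0],"fingers": -0.2},{"translation": [0,-1,-1],"turn": [0,0,0],"fingers": -0.2},{"translation": [0.5,0,0],"turn": [0.1,0,0],"fingers": -0.2},{"translation": [1,0,0],"turn": [0.1,0,0],"fingers": -0.2},{"translation": [1,0,0],"turn": [0.1,0,0],"fingers": -0.2},{"translation": [0.5,0,0],"turn": [0.1,0,0],"fingers": -0.2},{"translation": [0,0,0],"turn": [0.09,0,0],"fingers": -0.2},{"translation": [0,0,0],"turn": [0,0,0],"fingers": -0.2},{"translation": [0,0,0],"turn": [0,0,0],"fingers": -0.2}])

```text
time: 2.4
tool_pos: [495.4, -166.9, 201.2]
tool_rot: [-0.702, 0.087, 0.702, 0.086]
ft_force: [0.3, 0.2, 0.3]
width: 0.402
```

```bash
python3 - <<'E'
from h import *
d,r,R,s=plan((514,-144.3,76.3),np.radians(75.8),0,-1);print(d,r,s["tool_pos"],s["ft_force"],s["width"],s["time"])
im=vision.capture("scene")
cv2.imwrite("pics/s1.png",cv2.resize(im[80:270,180:420],None,fx=3,fy=3,interpolation=cv2.INTER_CUBIC)[...,::-1])
E
```

```text
[12.49 -2.65 -1.25] [ 0.  0. -0.] [ 495.45 -166.88  201.24] [0.35 0.17 0.32] 0.4020218511924618 2.4
```

View pics/s1.png

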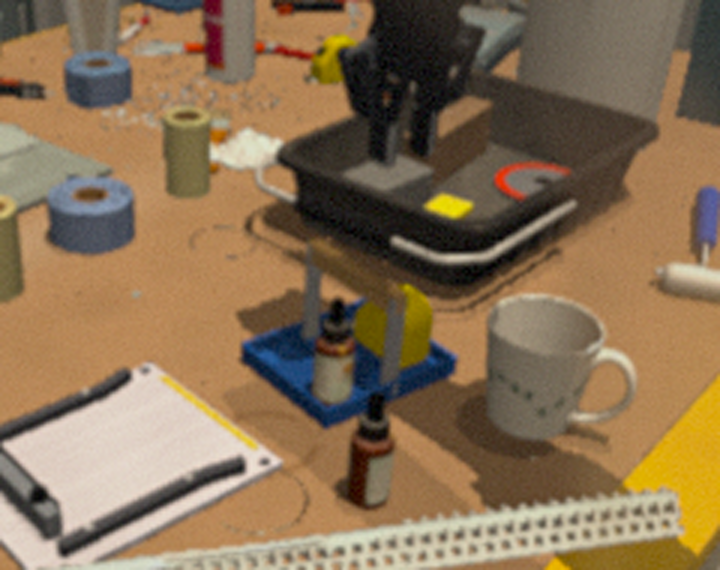

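The picture shows the open fingers high above the tray at (390,150) and (430,140). The tray, bottle and decoy have not moved. I'm going down onto the bar.

Request:
arm_command(motion=[{"translation": [0,-1.3,-0.7],"turn": [0,0,0],"fingers": -0.2},{"translation": [0,-1.35,-0.8],"turn": [0,0,0],"fingers": -0.2},{"translation": [2,0,0],"turn": [0,0,0],"fingers": -0.2},{"translation": [2.5,0,0],"turn": [0,0,0],"fingers": -0.2},{"translation": [2.5,0,0],"turn": [0,0,0],"fingers": -0.2},{"translation": [0,0,0],"turn": [0,0,0],"fingers": -0.2}])

```text
time: 3.05
tool_pos: [515.5, -142.3, 128.4]
tool_rot: [-0.7, 0.085, 0.704, 0.087]
ft_force: [-0.8, -0.7, -0.3]
width: 0.4
```

```bash
python3 - <<'E'
from h import *
d,r,R,s=plan((514,-144.3,76.3),np.radians(75.8),0,-1);print(d,r,s["tool_pos"],s["ft_force"],s["width"],s["time"])
a=vision.capture("scene");b=vision.capture("top")
A=cv2.resize(a[130:250,220:350],(520,480),interpolation=cv2.INTER_CUBIC)
B=cv2.resize(b[140:260,270:390],(480,480),interpolation=cv2.INTER_CUBIC)
cv2.imwrite("pics/s2.png",cv2.resize(np.hstack([A,B]),(800,384))[...,::-1])
E
```

```text
[5.21 0.24 0.06] [0.   0.01 0.  ] [ 515.47 -142.27  128.4 ] [-0.78 -0.75 -0.34] 0.4002316314651141 3.05
```

View pics/s2.png

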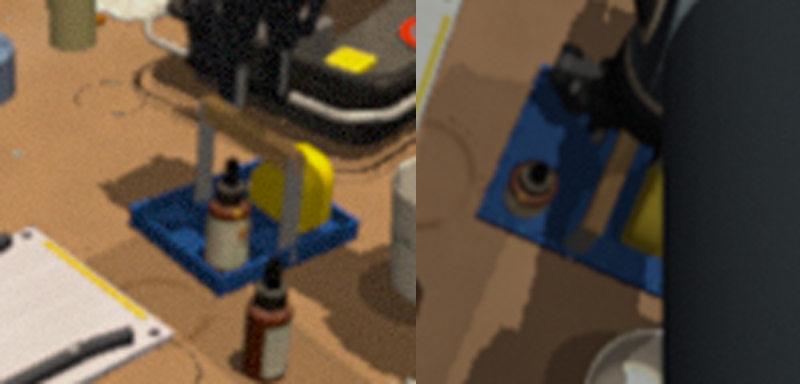

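The picture shows the fingers on either side of the bar, at (240,85) and (285,75) in the left crop, clear of the bottle at (232,165). I'm going down the last 52 mm and closing.

Request:
arm_command(motion=[{"translation": [2,0.2,0],"turn": [0,0,0],"fingers": -0.2},{"translation": [2,0,0],"turn": [0,0,0],"fingers": -0.2},{"translation": [1.2,0,0],"turn": [0,0,0],"fingers": -0.2},{"translation": [0,0,0],"turn": [0,0,0],"fingers": -0.2},{"translation": [0,0,0],"turn": [0,0,0],"fingers": -0.2}])

```text
time: 3.65
tool_pos: [517.3, -146.1, 80.3]
tool_rot: [0.702, -0.087, -0.701, -0.087]
ft_force: [0.2, 0.8, -0.3]
width: 0.401
```

Request:
arm_command(motion=[{"translation": [0.3,0,0],"turn": [0,0,0],"fingers": -0.5},{"translation": [0,0,0],"turn": [0,0,0],"fingers": -0.7},{"translation": [0,0,0],"turn": [0,0,0],"fingers": -1},{"translation": [0,0,0],"turn": [0,0,0],"fingers": -1},{"translation": [0,0,0],"turn": [0,0,0],"fingers": -1}])

```text
time: 4.15
tool_pos: [517.3, -145.7, 77.2]
tool_rot: [0.702, -0.087, -0.701, -0.087]
ft_force: [1.0, 2.6, 5.5]
width: 0.152
```

```bash
python3 - <<'E'
from h import *
d,r,R,s=plan((514,-144.3,76.3),np.radians(75.8),0,-1);print(d,r,s["tool_pos"],s["ft_force"],s["wrist_torque"],s["width"],s["time"])
E
```

```text
[ 0.08 -0.05  0.35] [ 0. -0.  0.] [ 517.29 -145.69   77.15] [1.05 2.56 5.48] [ 0.53 -0.15 -0.08] 0.15189184894828087 4.15
```

Request:
arm_command(motion=[{"translation": [-0.05,0,0],"turn": [0,0,0],"fingers": -1},{"translation": [-0.05,0,0],"turn": [0,0,0],"fingers": -1},{"translation": [0,0,0],"turn": [0,0,0],"fingers": -1}])

```text
time: 4.45
tool_pos: [516.5, -146.1, 77.2]
tool_rot: [0.702, -0.087, -0.702, -0.087]
ft_force: [2.7, 3.0, -0.4]
width: 0.155
```

```bash
cat > g.py <<'E'
# dock geometry and tray-in-hand: print tray pose estimate and delta to a wished pose
from h import *
import sys
YD=np.radians(80.3);d_=np.array([np.cos(YD),np.sin(YD)]);n_=np.array([-d_[1],d_[0]])
STEP,LAT,OFF=86.6,-551.0,3.7   # step along d_, dock centre along n_, tray centre left of TCP
Z0=77.7                        # TCP z with tray flat on the bench
def now():
    s=robot.observe();M=Ro.from_quat(s["tool_rot"]).as_matrix();f=-M[:,1]
    yaw=np.arctan2(f[1],f[0]);p=np.arcsin(f[2]);u=-M[:,0];l=M[:,2]
    o=s["tool_pos"]+OFF*l-u*Z0
    no,ta=o+75*f,o-75*f
    ft=s["ft_force"];F=np.r_[ft[:2]@d_,ft[:2]@n_,ft[2]]
    print("t %.2f nose past step %.1f lat %.1f z %.1f | tail z %.1f lat %.1f| yaw err %.4f pitch %.4f roll %.4f"%(s["time"],no[:2]@d_-STEP,no[:2]@n_-LAT,no[2],ta[2],ta[:2]@n_-LAT,yaw-YD,p,l[2]))
    print("F along,left,up",F,"torque",s["wrist_torque"],"w %.3f"%s["width"],"TCP",s["tool_pos"])
    return s
def want(past,noz,pitch,lat=0,yaw=0):
    f=np.array([*(np.cos(YD+yaw),np.sin(YD+yaw)),0])*np.cos(pitch)+[0,0,np.sin(pitch)]
    l=np.array([-np.sin(YD+yaw),np.cos(YD+yaw),0]);u=np.cross(f,l)
    no=np.r_[d_*(STEP+past)+n_*(LAT+lat),noz];o=no-75*f
    p,r,_,_=plan(o-OFF*l+u*Z0,YD+yaw,pitch,-1);print("move cm",p,"turn",r)
E
python3 - <<'E'
from g import *
now();want(-8,0,0)
E
```

```text
t 4.45 nose past step -68.5 lat 15.2 z -0.5 | tail z -0.5 lat 26.6| yaw err -0.0764 pitch 0.0000 roll -0.0004
F along,left,up [ 3.42 -2.12 -0.36] torque [ 0.39 -0.59  0.09] w 0.155 TCP [ 516.5  -146.11   77.16]
move cm [-0.05 -6.2  -1.63] turn [-0.08 -0.    0.  ]
```

Request:
arm_command(motion=[{"translation": [-0.05,-0.2,-0.05],"turn": [-0.005,0,0],"fingers": -1},{"translation": [0,-0.4,-0.1],"turn": [-0.007,0,0],"fingers": -1},{"translation": [0,-0.5,-0.15],"turn": [-0.007,0,0],"fingers": -1},{"translation": [0,-0.6,-0.15],"turn": [-0.007,0,0],"fingers": -1},{"translation": [0,-0.6,-0.15],"turn": [-0.008,0,0],"fingers": -1},{"translation": [0,-0.6,-0.15],"turn": [-0.008,0,0],"fingers": -1},{"translation": [0,-0.6,-0.15],"turn": [-0.008,0,0],"fingers": -1},{"translation": [0,-0.6,-0.15],"turn": [-0.007,0,0],"fingers": -1},{"translation": [0,-0.5,-0.1],"turn": [-0.007,0,0],"fingers": -1},{"translation": [0,-0.4,-0.1],"turn": [-0.007,0,0],"fingers": -1},{"translation": [0,-0.2,-0.05],"turn": [-0.005,0,0],"fingers": -1},{"translation": [0,0,0],"turn": [0,0,0],"fingers": -1}])

```text
time: 5.65
tool_pos: [540.1, -97.7, 77.8]
tool_rot: [0.705, -0.06, -0.705, -0.06]
ft_force: [-0.2, -0.2, -6.5]
width: 0.153
```

```bash
python3 - <<'E'
from g import *
now();want(-8,0,0)
a=vision.capture("scene");b=vision.capture("top")
A=cv2.resize(a[140:270,150:330],(720,520),interpolation=cv2.INTER_CUBIC)
B=cv2.resize(b[95:255,165:365],(650,520),interpolation=cv2.INTER_CUBIC)
cv2.imwrite("pics/s3.png",A[...,::-1]);cv2.imwrite("pics/t3.png",B[...,::-1])
E
```

```text
t 5.65 nose past step -16.9 lat 5.8 z 0.1 | tail z 0.1 lat 5.9| yaw err -0.0002 pitch 0.0001 roll -0.0001
F along,left,up [-0.24  0.11 -6.52] torque [ 0.02 -0.06 -0.01] w 0.153 TCP [540.1  -97.72  77.82]
move cm [ 0.01 -0.89 -0.59] turn [-0. -0.  0.]
```

View pics/s3.png

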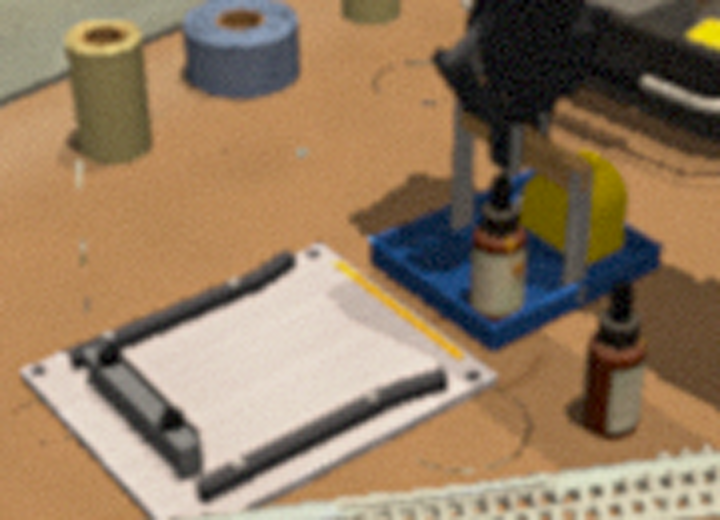

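View pics/t3.png

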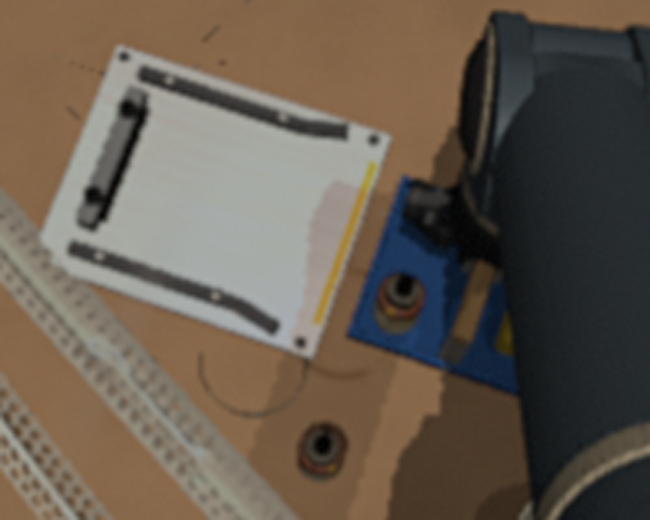

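The tray sits square to the step with a small gap, everything in it upright. Its front rim corners are at about (405,178) and (348,335) in the top crop. I'll check lateral position and yaw from these.

```bash
python3 - <<'E'
from g import *
T=lambda x,y:((x+.5)/3.25-.5+165,(y+.5)/3.25-.5+95)
S=lambda x,y:((x+.5)/4-.5+150,(y+.5)/4-.5+140)
P=[plane("top",T(*p),20)[:2] for p in((405,178),(348,335))]
Q=[plane("scene",S(*p),20)[:2] for p in((372,238),(495,327))]
for w in(P,Q):
    print([(p@d_-STEP,p@n_-LAT) for p in w],"mid lat",(w[0]+w[1])@n_/2-LAT,np.degrees(np.arctan2(*(w[1]-w[0])[::-1]))-90)
# guides inner edges (z=20) top & scene, far parts
for nm,f,pts in(("top",T,((140,80),(285,128),(72,240),(215,290))),):
    print(nm,[ (lambda p:(p@d_-STEP,p@n_-LAT))(plane(nm,f(*p),20)[:2]) for p in pts])
im=vision.capture("top")
m=mask(im,(100,120,30),(125,255,255),(265,140,380,245));c=max(cv2.findContours(m,0,2)[0],key=cv2.contourArea)[:,0]
# front edge: extreme along -dock
W=np.array([plane("top",p,20)[:2] for p in c]);al=W@d_-STEP;la=W@n_-LAT
print("blue front max",al.max(),"left max",la.max(), "right min",la.min())
for k in np.arange(-45,66,20):
    q=al[abs(la-k)<6]; print(k,q.max() if len(q) else None)
E
```

```text
[(np.float64(-20.966727854270317), np.float64(-57.08428897596582)), (np.float64(-19.232911489645602), np.float64(68.13301068899347))] mid lat 5.524360856513795 79.50670696077393
[(np.float64(-19.85769342191746), np.float64(-56.619343402372465)), (np.float64(-19.532783354285314), np.float64(67.44579935036808))] mid lat 5.413227973997891 80.1499503355675
top [(np.float64(189.9812711138608), np.float64(-64.61175031197695)), (np.float64(75.08393227378903), np.float64(-64.50044105190477)), (np.float64(193.14204655059947), np.float64(67.62753143899494)), (np.float64(82.00167560223011), np.float64(68.42760477285714))]
blue front max -19.65943025504535 left max 68.48250262683985 right min -56.293855742830715
-45 -20.89788965793393
-25 -20.385344507088107
-5 -20.5644533174451
15 -20.062143493633684
35 -19.65943025504535
55 -19.844916319872937
```

```bash
sed -i 's/STEP,LAT,OFF=86.6,-551.0,3.7/STEP,LAT,OFF=89.5,-550.0,3.5/;s/^Z0=77.7/Z0=77.5/' g.py; python3 - <<'E'
from g import *
now();want(-12,14.5,0.095)
E
```

```text
t 5.80 nose past step -20.6 lat 4.7 z 0.2 | tail z 0.3 lat 5.0| yaw err -0.0014 pitch -0.0004 roll 0.0002
F along,left,up [ 0.23  0.41 -5.74] torque [ 0.06 -0.05  0.  ] w 0.153 TCP [539.8  -98.46  77.77]
move cm [-0.68 -0.16 -0.48] turn [-0.   0.  -0.1]
```

Request:
arm_command(motion=[{"translation": [-0.03,0,-0.02],"turn": [0,0,-0.004],"fingers": -1},{"translation": [-0.06,-0.01,-0.04],"turn": [0,0,-0.009],"fingers": -1},{"translation": [-0.08,-0.02,-0.06],"turn": [0,0,-0.011],"fingers": -1},{"translation": [-0.08,-0.02,-0.06],"turn": [0,0,-0.011],"fingers": -1},{"translation": [-0.08,-0.02,-0.06],"turn": [0,0,-0.011],"fingers": -1},{"translation": [-0.08,-0.02,-0.06],"turn": [0,0,-0.011],"fingers": -1},{"translation": [-0.08,-0.02,-0.06],"turn": [0,0,-0.011],"fingers": -1},{"translation": [-0.08,-0.02,-0.06],"turn": [0,0,-0.011],"fingers": -1},{"translation": [-0.06,-0.02,-0.04],"turn": [0,0,-0.01],"fingers": -1},{"translation": [-0.04,-0.02,-0.02],"turn": [0,0,-0.006],"fingers": -1},{"translation": [0,0,0],"turn": [0,0,0],"fingers": -1},{"translation": [0,0,0],"turn": [0,0,0],"fingers": -1}])

```text
time: 7.0
tool_pos: [544.9, -97.5, 84.6]
tool_rot: [0.707, -0.027, -0.701, -0.093]
ft_force: [0.6, -0.3, -6.2]
width: 0.151
```

```bash
python3 - <<'E'
from g import *
now();want(25,14.5,0.095)
E
```

```text
t 7.00 nose past step -11.8 lat -0.1 z 14.5 | tail z 0.3 lat 0.0| yaw err -0.0009 pitch 0.0950 roll 0.0000
F along,left,up [-0.16 -0.65 -6.24] torque [-0.22 -0.05  0.02] w 0.151 TCP [544.91 -97.47  84.56]
move cm [ 0.35 -3.66  0.01] turn [-0. -0. -0.]
```

Request:
arm_command(motion=[{"translation": [0.02,-0.2,0],"turn": [0,0,0],"fingers": -1},{"translation": [0.03,-0.3,0],"turn": [0,0,0],"fingers": -1},{"translation": [0.04,-0.4,0],"turn": [0,0,0],"fingers": -1},{"translation": [0.04,-0.4,0],"turn": [0,0,0],"fingers": -1},{"translation": [0.04,-0.4,0],"turn": [0,0,0],"fingers": -1},{"translation": [0.04,-0.4,0],"turn": [0,0,0],"fingers": -1},{"translation": [0.04,-0.4,0],"turn": [0,0,0],"fingers": -1},{"translation": [0.04,-0.4,0],"turn": [0,0,0],"fingers": -1},{"translation": [0.04,-0.4,0],"turn": [0,0,0],"fingers": -1},{"translation": [0.02,-0.3,0],"turn": [0,0,0],"fingers": -1},{"translation": [0,0,0],"turn": [0,0,0],"fingers": -1},{"translation": [0,0,0],"turn": [0,0,0],"fingers": -1}])

```text
time: 8.2
tool_pos: [551.1, -61.9, 84.5]
tool_rot: [0.707, -0.027, -0.701, -0.093]
ft_force: [-0.1, -0.3, -5.9]
width: 0.15
```

```bash
python3 - <<'E'
from g import *
now();want(27,9.5,0.062);want(27,9.5,0)
a=vision.capture("scene")
A=cv2.resize(a[140:270,150:330],(720,520),interpolation=cv2.INTER_CUBIC)
cv2.imwrite("pics/s4.png",A[...,::-1])
E
```

```text
t 8.20 nose past step 24.3 lat -0.2 z 14.5 | tail z 0.3 lat -0.1| yaw err -0.0008 pitch 0.0948 roll -0.0001
F along,left,up [-0.29  0.06 -5.88] torque [-0.27  0.01 -0.02] w 0.150 TCP [551.11 -61.93  84.55]
move cm [ 0.28 -0.48  0.02] turn [-0.   -0.    0.03]
move cm [-0.15 -0.99  0.02] turn [-0.   -0.    0.09]
```

View pics/s4.png

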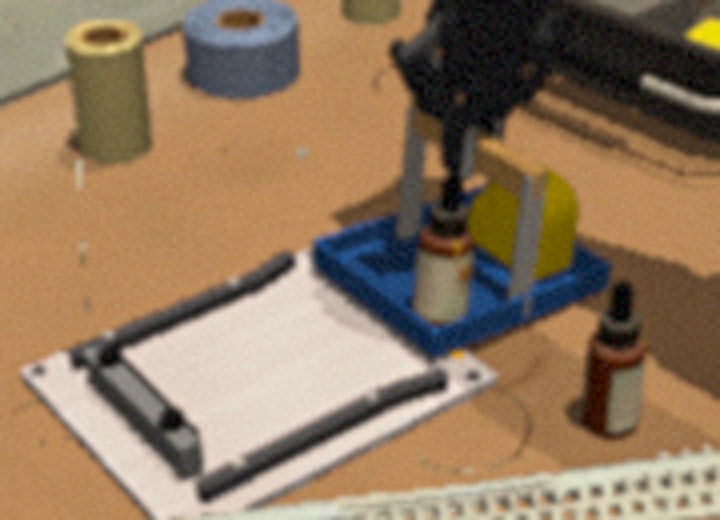

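The front is about 24 mm over the plate and the tail is on the bench, all upright; the front edge is at (320,260)–(432,350). Next I lower the nose.

Request:
arm_command(motion=[{"translation": [0.04,-0.08,0],"turn": [0,0,0.005],"fingers": -1},{"translation": [0.05,-0.08,0],"turn": [0,0,0.006],"fingers": -1},{"translation": [0.05,-0.08,0],"turn": [0,0,0.006],"fingers": -1},{"translation": [0.05,-0.08,0],"turn": [0,0,0.006],"fingers": -1},{"translation": [0.05,-0.08,0],"turn": [0,0,0.006],"fingers": -1},{"translation": [0.03,-0.06,0],"turn": [0,0,0.003],"fingers": -1},{"translation": [0,0,0],"turn": [0,0,0],"fingers": -1},{"translation": [0,0,0],"turn": [0,0,0],"fingers": -1}])

```text
time: 9.05
tool_pos: [552.0, -57.0, 82.2]
tool_rot: [0.706, -0.038, -0.702, -0.082]
ft_force: [0.0, 0.8, -6.6]
width: 0.153
```

```bash
python3 - <<'E'
from g import *
now();want(28,9.5,0)
E
```

```text
t 9.05 nose past step 27.1 lat -0.3 z 9.6 | tail z 0.2 lat -0.2| yaw err -0.0008 pitch 0.0631 roll -0.0002
F along,left,up [ 0.78  0.09 -6.6 ] torque [-0.07  0.02  0.02] w 0.153 TCP [551.98 -57.    82.23]
move cm [-0.44 -0.6   0.02] turn [-0.   -0.    0.06]
```

Request:
arm_command(motion=[{"translation": [-0.03,-0.04,0],"turn": [0,0,0.004],"fingers": -1},{"translation": [-0.05,-0.07,0],"turn": [0,0,0.007],"fingers": -1},{"translation": [-0.05,-0.07,0],"turn": [0,0,0.007],"fingers": -1},{"translation": [-0.05,-0.07,0],"turn": [0,0,0.008],"fingers": -1},{"translation": [-0.05,-0.07,0],"turn": [0,0,0.008],"fingers": -1},{"translation": [-0.05,-0.07,0],"turn": [0,0,0.008],"fingers": -1},{"translation": [-0.05,-0.07,0],"turn": [0,0,0.007],"fingers": -1},{"translation": [-0.05,-0.07,0],"turn": [0,0,0.007],"fingers": -1},{"translation": [-0.04,-0.04,0],"turn": [0,0,0.005],"fingers": -1},{"translation": [-0.02,-0.02,0],"turn": [0,0,0.002],"fingers": -1},{"translation": [0,0,0],"turn": [0,0,0],"fingers": -1}])

```text
time: 10.15
tool_pos: [552.9, -51.3, 86.8]
tool_rot: [0.705, -0.06, -0.705, -0.06]
ft_force: [-0.3, 0.1, -6.3]
width: 0.15
```

```bash
python3 - <<'E'
from g import *
now();want(145,9.5,0)
b=vision.capture("top")
cv2.imwrite("pics/t5.png",cv2.resize(b[95:255,165:365],(650,520),interpolation=cv2.INTER_CUBIC)[...,::-1])
E
```

```text
t 10.15 nose past step 28.1 lat -0.2 z 9.3 | tail z 9.4 lat -0.1| yaw err -0.0008 pitch -0.0001 roll -0.0001
F along,left,up [ 0.03  0.34 -6.33] torque [ 0.05 -0.01 -0.01] w 0.150 TCP [552.9  -51.32  86.85]
move cm [ -0.02 -11.69   0.02] turn [-0. -0. -0.]
```

View pics/t5.png

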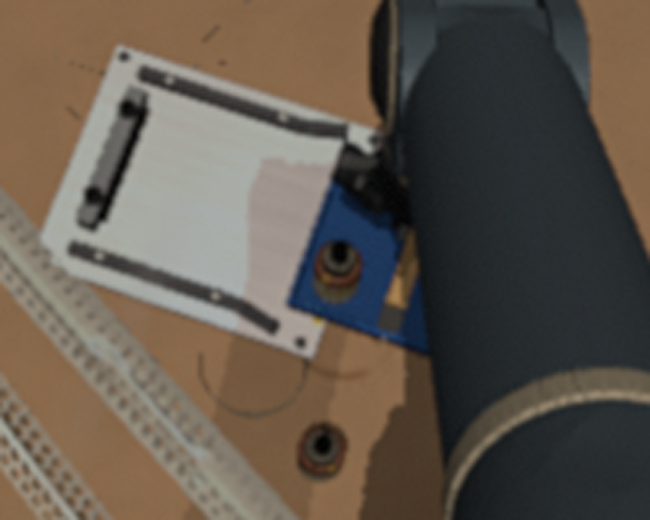

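The tray is level and its nose is at the flare. I'll check its left corner, at about (290,303), against the guides.

```bash
python3 - <<'E'
from g import *
T=lambda x,y:((x+.5)/3.25-.5+165,(y+.5)/3.25-.5+95)
for n,p in(("left nose corner",(289,305)),("left edge",(380,337)),):
    q=plane("top",T(*p),29.4)[:2];print(n,q@d_-STEP,q@n_-LAT)
b=vision.capture("top")
# dark guides: inner edges along the straight part
h=cv2.cvtColor(b,cv2.COLOR_RGB2HSV);m=(h[...,2]<75).astype(np.uint8)*255
pts=np.argwhere(m[100:210,170:285])[:,::-1]+[170,100]
W=np.array([plane("top",p,20)[:2] for p in pts]);al=W@d_-STEP;la=W@n_-LAT
for k in(75,95,115,135,155):
    s=abs(al-k)<6; r=la[s&(la<-40)&(la>-95)];l=la[s&(la>40)&(la<95)]; print(k,"right",r.min(),r.max(),"left",l.min(),l.max())
E
```

```text
left nose corner 24.341813865789078 62.2548358214172
left edge -44.32446301525926 62.91863269321982
75 right -74.11672505739011 -66.12804207776321 left 69.74475541477511 75.86396243582436
95 right -74.18174508847915 -66.16350959105034 left 69.14376093569439 75.98599328480066
115 right -74.25832387359662 -66.22572725179725 left 70.09161806686984 74.62151113408203
135 right -75.14342701819703 -66.2988647522526 left 69.49057580275053 74.02907599850306
155 right -75.20908320087915 -66.35375241476504 left 68.88799130374701 75.76829018919847
```

Request:
arm_command(motion=[{"translation": [0,-0.2,0.02],"turn": [0,0,0],"fingers": -1},{"translation": [0,-0.4,0.04],"turn": [0,0,0],"fingers": -1},{"translation": [0,-0.6,0.04],"turn": [0,0,0],"fingers": -1},{"translation": [0,-0.6,0],"turn": [0,0,0],"fingers": -1},{"translation": [0,-0.6,0],"turn": [0,0,0],"fingers": -1},{"translation": [0,-0.6,0],"turn": [0,0,0],"fingers": -1},{"translation": [0,-0.6,0],"turn": [0,0,0],"fingers": -1},{"translation": [0,-0.6,0],"turn": [0,0,0],"fingers": -1},{"translation": [0,-0.6,0],"turn": [0,0,0],"fingers": -1},{"translation": [0,-0.6,0],"turn": [0,0,0],"fingers": -1},{"translation": [0,-0.4,0],"turn": [0,0,0],"fingers": -1},{"translation": [0,-0.2,0],"turn": [0,0,0],"fingers": -1}])

```text
time: 11.45
tool_pos: [562.1, 8.5, 86.8]
tool_rot: [0.705, -0.06, -0.705, -0.06]
ft_force: [0.1, -0.2, -6.4]
width: 0.159
```

```bash
python3 - <<'E'
from g import *
now();want(152,9.5,0,lat=.7)
E
```

```text
t 11.45 nose past step 88.6 lat 0.8 z 9.3 | tail z 9.3 lat 0.9| yaw err -0.0003 pitch 0.0001 roll -0.0001
F along,left,up [-0.19 -0.17 -6.43] torque [ 0.03 -0.07 -0.01] w 0.159 TCP [562.14   8.51  86.8 ]
move cm [-0.02 -6.34 -0.01] turn [-0. -0.  0.]
```

Request:
arm_command(motion=[{"translation": [0,-0.2,0],"turn": [0,0,0],"fingers": -1},{"translation": [0,-0.4,0],"turn": [0,0,0],"fingers": -1},{"translation": [0,-0.6,0],"turn": [0,0,0],"fingers": -1},{"translation": [0,-0.6,0],"turn": [0,0,0],"fingers": -1},{"translation": [0,-0.6,0],"turn": [0,0,0],"fingers": -1},{"translation": [0,-0.6,0],"turn": [0,0,0],"fingers": -1},{"translation": [0,-0.6,0],"turn": [0,0,0],"fingers": -1},{"translation": [0,-0.6,0],"turn": [0,0,0],"fingers": -1},{"translation": [0,-0.6,0],"turn": [0,0,0],"fingers": -1},{"translation": [0,-0.6,0],"turn": [0,0,0],"fingers": -1},{"translation": [0,-0.4,0],"turn": [0,0,0],"fingers": -1},{"translation": [0,-0.2,0],"turn": [0,0,0],"fingers": -1}])

```text
time: 12.65
tool_pos: [572.3, 67.7, 86.8]
tool_rot: [0.705, -0.06, -0.705, -0.06]
ft_force: [-0.2, 1.0, -5.9]
width: 0.152
```

```bash
python3 - <<'E'
from g import *
now()
a=vision.capture("scene")
A=cv2.resize(a[140:270,150:330],(720,520),interpolation=cv2.INTER_CUBIC)
cv2.imwrite("pics/s6.png",A[...,::-1])
E
```

```text
t 12.65 nose past step 148.7 lat 0.8 z 9.3 | tail z 9.3 lat 0.8| yaw err -0.0003 pitch 0.0002 roll -0.0001
F along,left,up [ 0.92  0.32 -5.94] torque [ 0.1  -0.09 -0.02] w 0.152 TCP [572.27  67.68  86.8 ]
```

View pics/s6.png

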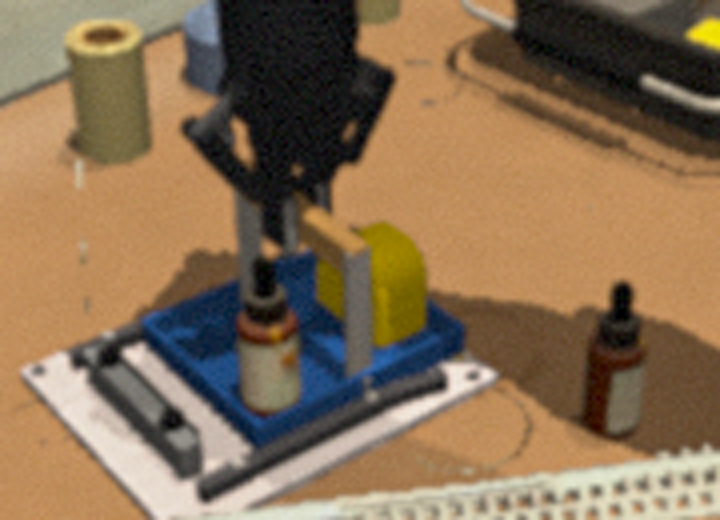

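The tray is inside the guides, all upright, with a visible gap to the stop face at about (150,370) and (200,440). I'm moving nearer, then feeling for it in small steps.

Request:
arm_command(motion=[{"translation": [0,-0.1,0],"turn": [0,0,0],"fingers": -1},{"translation": [0,-0.2,0],"turn": [0,0,0],"fingers": -1},{"translation": [0,-0.2,0],"turn": [0,0,0],"fingers": -1},{"translation": [0,-0.2,0],"turn": [0,0,0],"fingers": -1},{"translation": [0,-0.2,0],"turn": [0,0,0],"fingers": -1},{"translation": [0,-0.1,0],"turn": [0,0,0],"fingers": -1},{"translation": [0,-0.05,0],"turn": [0,0,0],"fingers": -1},{"translation": [0,-0.05,0],"turn": [0,0,0],"fingers": -1}])

```text
time: 13.5
tool_pos: [574.1, 77.8, 86.8]
tool_rot: [0.705, -0.06, -0.705, -0.06]
ft_force: [-0.2, 0.1, -6.7]
width: 0.151
```

Request:
arm_command(motion=[{"translation": [0,-0.05,0],"turn": [0,0,0],"fingers": -1},{"translation": [0,-0.05,0],"turn": [0,0,0],"fingers": -1},{"translation": [0,-0.05,0],"turn": [0,0,0],"fingers": -1},{"translation": [0,-0.05,0],"turn": [0,0,0],"fingers": -1}])

```text
time: 13.9
tool_pos: [574.4, 79.8, 86.8]
tool_rot: [0.705, -0.06, -0.705, -0.06]
ft_force: [0.3, 1.1, -6.8]
width: 0.151
```

Request:
arm_command(motion=[{"translation": [0,-0.05,0],"turn": [0,0,0],"fingers": -1},{"translation": [0,-0.05,0],"turn": [0,0,0],"fingers": -1},{"translation": [0,-0.05,0],"turn": [0,0,0],"fingers": -1},{"translation": [0,-0.05,0],"turn": [0,0,0],"fingers": -1}])

```text
time: 14.3
tool_pos: [574.8, 81.8, 86.8]
tool_rot: [0.705, -0.06, -0.705, -0.06]
ft_force: [0.1, -0.7, -6.3]
width: 0.154
```

Request:
arm_command(motion=[{"translation": [0,-0.06,0],"turn": [0,0,0],"fingers": -1},{"translation": [0,-0.06,0],"turn": [0,0,0],"fingers": -1},{"translation": [0,-0.06,0],"turn": [0,0,0],"fingers": -1},{"translation": [0,-0.06,0],"turn": [0,0,0],"fingers": -1}])

```text
time: 14.7
tool_pos: [575.2, 84.2, 86.8]
tool_rot: [0.705, -0.06, -0.705, -0.06]
ft_force: [-0.3, 0.1, -5.3]
width: 0.151
```

Request:
arm_command(motion=[{"translation": [0,-0.06,0],"turn": [0,0,0],"fingers": -1},{"translation": [0,-0.06,0],"turn": [0,0,0],"fingers": -1},{"translation": [0,-0.06,0],"turn": [0,0,0],"fingers": -1}])

```text
time: 15.0
tool_pos: [575.5, 86.0, 86.8]
tool_rot: [0.705, -0.06, -0.705, -0.06]
ft_force: [-0.5, 0.8, -5.9]
width: 0.153
```

Request:
arm_command(motion=[{"translation": [0,-0.06,0],"turn": [0,0,0],"fingers": -1},{"translation": [0,-0.06,0],"turn": [0,0,0],"fingers": -1},{"translation": [0,-0.06,0],"turn": [0,0,0],"fingers": -1}])

```text
time: 15.3
tool_pos: [575.8, 87.7, 86.8]
tool_rot: [0.705, -0.06, -0.705, -0.06]
ft_force: [-0.2, 0.3, -6.1]
width: 0.153
```

Request:
arm_command(motion=[{"translation": [0,-0.06,0],"turn": [0,0,0],"fingers": -1},{"translation": [0,-0.06,0],"turn": [0,0,0],"fingers": -1},{"translation": [0,-0.06,0],"turn": [0,0,0],"fingers": -1}])

```text
time: 15.6
tool_pos: [576.1, 89.5, 86.8]
tool_rot: [0.705, -0.06, -0.705, -0.06]
ft_force: [-0.3, 0.4, -6.0]
width: 0.153
```

Request:
arm_command(motion=[{"translation": [0,-0.06,0],"turn": [0,0,0],"fingers": -1},{"translation": [0,-0.06,0],"turn": [0,0,0],"fingers": -1},{"translation": [0,-0.06,0],"turn": [0,0,0],"fingers": -1}])

```text
time: 15.9
tool_pos: [576.4, 91.3, 86.8]
tool_rot: [0.705, -0.06, -0.705, -0.06]
ft_force: [0.2, -0.5, -6.8]
width: 0.155
```

Request:
arm_command(motion=[{"translation": [0,-0.06,0],"turn": [0,0,0],"fingers": -1},{"translation": [0,-0.06,0],"turn": [0,0,0],"fingers": -1},{"translation": [0,-0.06,0],"turn": [0,0,0],"fingers": -1}])

```text
time: 16.2
tool_pos: [576.7, 92.9, 86.8]
tool_rot: [0.705, -0.06, -0.705, -0.06]
ft_force: [-0.4, -1.0, -5.3]
width: 0.151
```

Request:
arm_command(motion=[{"translation": [0,-0.05,0],"turn": [0,0,0],"fingers": -1},{"translation": [0,0,0],"turn": [0,0,0],"fingers": -1}])

```text
time: 16.4
tool_pos: [576.7, 92.9, 86.8]
tool_rot: [-0.705, 0.06, 0.705, 0.06]
ft_force: [-0.2, -1.0, -6.9]
width: 0.154
```

Request:
arm_command(motion=[{"translation": [0,-0.05,0],"turn": [0,0,0],"fingers": -1},{"translation": [0,-0.05,0],"turn": [0,0,0],"fingers": -1},{"translation": [0,0,0],"turn": [0,0,0],"fingers": -1}])

```text
time: 16.7
tool_pos: [576.9, 93.2, 86.8]
tool_rot: [-0.704, 0.061, 0.705, 0.06]
ft_force: [-0.1, -5.5, -4.3]
width: 0.151
```

```bash
python3 - <<'E'
from g import *
now()
E
```

```text
t 16.70 nose past step 174.4 lat 0.5 z 9.2 | tail z 9.5 lat 0.7| yaw err -0.0014 pitch -0.0020 roll 0.0002
F along,left,up [-5.49 -0.82 -4.27] torque [-1.21  0.22  0.13] w 0.151 TCP [576.85  93.16  86.82]
```

Request:
arm_command(motion=[{"translation": [0.04,-0.02,0],"turn": [0,0,0],"fingers": -1},{"translation": [0.04,-0.02,0],"turn": [0,0,0],"fingers": -1},{"translation": [0,-0.03,0],"turn": [0,0,0],"fingers": -1},{"translation": [0,0,0],"turn": [0,0,0],"fingers": -1}])

```text
time: 17.1
tool_pos: [576.9, 93.3, 86.0]
tool_rot: [-0.704, 0.061, 0.705, 0.059]
ft_force: [-0.1, -6.2, -3.9]
width: 0.149
```

```bash
python3 - <<'E'
from g import *
now()
E
```

```text
t 17.10 nose past step 174.5 lat 0.5 z 8.3 | tail z 8.7 lat 0.8| yaw err -0.0017 pitch -0.0027 roll 0.0004
F along,left,up [-6.08 -0.97 -3.89] torque [-1.48  0.25  0.15] w 0.149 TCP [576.87  93.31  85.99]
```

Request:
arm_command(motion=[{"translation": [0,-0.05,0],"turn": [0,0,0],"fingers": -1},{"translation": [0,-0.05,0],"turn": [0,0,0],"fingers": -1},{"translation": [0,0,0],"turn": [0,0,0],"fingers": -1}])

```text
time: 17.4
tool_pos: [576.9, 93.4, 86.0]
tool_rot: [-0.704, 0.062, 0.705, 0.059]
ft_force: [-1.0, -7.7, -2.5]
width: 0.149
```

```bash
python3 - <<'E'
from g import *
now()
E
```

```text
t 17.40 nose past step 174.5 lat 0.5 z 8.2 | tail z 8.8 lat 0.8| yaw err -0.0020 pitch -0.0040 roll 0.0007
F along,left,up [-7.75 -0.32 -2.53] torque [-1.79  0.33  0.14] w 0.149 TCP [576.91  93.44  85.98]
```

Request:
arm_command(motion=[{"translation": [0,-0.05,0],"turn": [0,0,0],"fingers": -1},{"translation": [0,-0.05,0],"turn": [0,0,0],"fingers": -1},{"translation": [0,-0.02,0],"turn": [0,0,0],"fingers": -1},{"translation": [0,0,0],"turn": [0,0,0],"fingers": -1},{"translation": [0,0,0],"turn": [0,0,0],"fingers": -1},{"translation": [0,0,0],"turn": [0,0,0],"fingers": -1},{"translation": [0,0,0],"turn": [0,0,0],"fingers": -1}])

```text
time: 18.1
tool_pos: [577.0, 93.6, 86.1]
tool_rot: [-0.704, 0.063, 0.705, 0.059]
ft_force: [-2.3, -9.6, -1.4]
width: 0.15
```

```bash
python3 - <<'E'
from g import *
now()
E
```

```text
t 18.10 nose past step 174.5 lat 0.4 z 8.2 | tail z 9.0 lat 0.8| yaw err -0.0024 pitch -0.0055 roll 0.0010
F along,left,up [-9.81  0.68 -1.42] torque [-2.17  0.47  0.21] w 0.150 TCP [576.97  93.56  86.1 ]
```

Request:
arm_command(motion=[{"translation": [0,0,0],"turn": [0,0,0],"fingers": -1},{"translation": [0,0,0],"turn": [0,0,0],"fingers": -1},{"translation": [0,0,0],"turn": [0,0,0],"fingers": -1},{"translation": [0,0.05,0],"turn": [0,0,0],"fingers": -1},{"translation": [0,0.05,0],"turn": [0,0,0],"fingers": -1},{"translation": [0.02,0.05,0],"turn": [0,0,0],"fingers": -1},{"translation": [0.03,0,0],"turn": [0,0,0],"fingers": -1},{"translation": [0,0,0],"turn": [0,0,0],"fingers": -1}])

```text
time: 18.9
tool_pos: [576.9, 93.3, 85.8]
tool_rot: [-0.704, 0.062, 0.705, 0.059]
ft_force: [-1.0, -7.7, 0.5]
width: 0.159
```

```bash
python3 - <<'E'
from g import *
now()
E
```

```text
t 18.90 nose past step 174.4 lat 0.5 z 8.0 | tail z 8.6 lat 0.8| yaw err -0.0022 pitch -0.0037 roll 0.0006
F along,left,up [-7.73 -0.35  0.48] torque [-1.68  0.43  0.17] w 0.159 TCP [576.89  93.28  85.78]
```

Request:
arm_command(motion=[{"translation": [0.02,0.05,0],"turn": [0,0,0],"fingers": -1},{"translation": [0.02,0.05,0],"turn": [0,0,0],"fingers": -1},{"translation": [0,0.03,0],"turn": [0,0,0],"fingers": -1},{"translation": [0,0,0],"turn": [0,0,0],"fingers": -1},{"translation": [0,0,0],"turn": [0,0,0],"fingers": -1}])

```text
time: 19.4
tool_pos: [576.8, 93.1, 85.5]
tool_rot: [-0.704, 0.061, 0.705, 0.06]
ft_force: [-2.4, -6.2, -0.8]
width: 0.155
```

```bash
python3 - <<'E'
from g import *
now()
E
```

```text
t 19.40 nose past step 174.3 lat 0.5 z 7.8 | tail z 8.2 lat 0.8| yaw err -0.0018 pitch -0.0021 roll 0.0002
F along,left,up [-6.56  1.3  -0.8 ] torque [-1.24  0.4   0.11] w 0.155 TCP [576.79  93.09  85.5 ]
```

Request:
arm_command(motion=[{"translation": [0,0.05,0],"turn": [0,0,0],"fingers": -1},{"translation": [0,0,0],"turn": [0,0,0],"fingers": -1},{"translation": [0,0,0],"turn": [0,0,0],"fingers": -0.7},{"translation": [0,0,0],"turn": [0,0,0],"fingers": -0.5},{"translation": [0,0,0],"turn": [0,0,0],"fingers": -0.3},{"translation": [0,0,0],"turn": [0,0,0],"fingers": -0.2},{"translation": [0,0,0],"turn": [0,0,0],"fingers": -0.2},{"translation": [0,0,0],"turn": [0,0,0],"fingers": -0.2}])

```text
time: 20.2
tool_pos: [577.1, 94.6, 85.4]
tool_rot: [0.705, -0.06, -0.704, -0.06]
ft_force: [0.3, -0.6, 0.3]
width: 0.401
```

```bash
python3 - <<'E'
from g import *
now()
a=vision.capture("scene")
cv2.imwrite("pics/s7.png",cv2.resize(a[140:270,150:330],(720,520),interpolation=cv2.INTER_CUBIC)[...,::-1])
E
```

```text
t 20.20 nose past step 176.1 lat 0.5 z 7.9 | tail z 7.8 lat 0.6| yaw err -0.0005 pitch 0.0006 roll -0.0006
F along,left,up [-0.57 -0.38  0.33] torque [-0.01  0.02 -0.04] w 0.401 TCP [577.12  94.62  85.37]
```

View pics/s7.png

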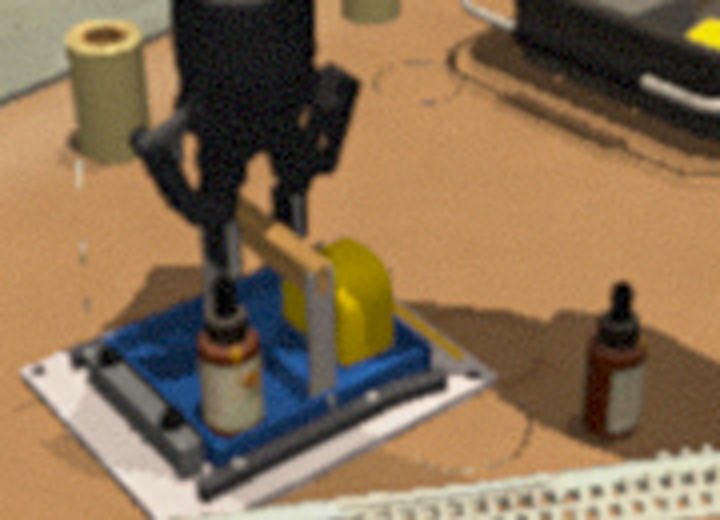

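The tray is home against the stop, released and flat, with the bottle and tape standing and the fingers clear of the bar on both sides. I'm retreating straight up.

Request:
arm_command(motion=[{"translation": [-0.5,0.1,0],"turn": [0,0,0],"fingers": -0.2},{"translation": [-1,0,0],"turn": [0,0,0],"fingers": -0.2},{"translation": [-1.5,0,0],"turn": [0,0,0],"fingers": -0.2},{"translation": [-2,0,0],"turn": [0,0,0],"fingers": -0.2},{"translation": [-3,0,0],"turn": [0,0,0],"fingers": -0.2},{"translation": [-3,0,0],"turn": [0,0,0],"fingers": -0.2},{"translation": [-3,0,0],"turn": [0,0,0],"fingers": -0.2},{"translation": [-1,0,0],"turn": [0,0,0],"fingers": -0.2},{"translation": [0,0,0],"turn": [0,0,0],"fingers": -0.2},{"translation": [0,0,0],"turn": [0,0,0],"fingers": -0.2}])

```text
time: 21.25
tool_pos: [576.1, 92.9, 234.5]
tool_rot: [-0.704, 0.06, 0.705, 0.06]
ft_force: [-0.1, 0.9, 0.7]
width: 0.399
```

```bash
python3 - <<'E'
from g import *
s=now()
old=cv2.cvtColor(cv2.imread("pics/s7.png"),cv2.COLOR_BGR2RGB)
a=vision.capture("scene");new=cv2.resize(a[140:270,150:330],(720,520),interpolation=cv2.INTER_CUBIC)
for n,i in(("before",old),("after",new)):
    for lab,lo,hi in(("blue",(100,120,30),(125,255,255)),("yellow tape",(22,170,90),(32,255,255))):
        m=mask(i,lo,hi,(90,230,440,480));c=max(cv2.findContours(m,0,2)[0],key=cv2.contourArea);print(n,lab,cv2.boundingRect(c),cv2.contourArea(c))
# tray pose from the scene view: blue hull corners on z=28
m=mask(a,(100,120,30),(125,255,255),(170,190,262,262));pts=cv2.convexHull(np.argwhere(m)[:,::-1].astype(np.int32))[:,0]
W=np.array([plane("scene",p,28)[:2] for p in pts]);al=W@d_-STEP;la=W@n_-LAT
print("along",al.min(),al.max(),"lat",la.min(),la.max())
# bottle: principal axis of the patch around it (dark cap / red label) is near the projected vertical?
E
```

```text
t 21.25 nose past step 174.1 lat 1.3 z 156.9 | tail z 157.0 lat 1.5| yaw err -0.0009 pitch -0.0006 roll 0.0011
F along,left,up [0.84 0.24 0.7 ] torque [-0.07  0.03  0.02] w 0.399 TCP [576.06  92.91 234.47]
before blue (106, 270, 221, 196) 14174.0
before yellow tape (320, 239, 79, 126) 6038.0
after blue (106, 270, 223, 196) 14345.5
after yellow tape (318, 239, 80, 126) 6025.0
along 27.971507370170514 180.6884693764584 lat -60.96236944193754 78.42795873451269
```

```bash
python3 -c "
from station import finish_job
print(finish_job())"
```

```text
the job is handed in; nothing more can be done
None
```

I slid the tray over the step and home against the stop, released it flat on the plate, and handed the job in at about 21 s of the 72 s. The hand-in reports no verdict.

**How it went**
- **Approach:** I slid the tray square to the step and tipped it by about 0.095 rad. The nose went about 24 mm past the step with the tail 0.3 mm above the bench.
- **Over the step:** I lowered the nose to about 1.5 mm above the plate and brought the tail up. I then ran the tray in between the guides with no side force felt.
- **Stop:** I felt it with the nose about 174 mm past the step, close to the 173 mm I had measured in the picture. I leaned on it with about 10 N for about 0.5 s, then eased off and opened the fingers.

**Last checks**
- **Release pose:** The arm's pose at release put both ends of the tray within about 0.5 mm of the plate's top, 0.5 mm off the centre line and 0.001 rad off its direction.
- **Load:** The last picture viewed, just after the fingers opened, showed the bottle and tape measure standing and the nose at the stop. I read the bottle's upright only from that picture.
- **After retreat:** Colour masks showed the tray and tape where they were before the retreat. The wrist force was about zero.

**Disagreements and limits**
- The last rough outline measurement from the side camera was no use. It gave a tray 140 mm wide instead of 126, because side walls and shadows were counted, so I ignored it.
- During the slide along the bench the wrist carried nearly the whole tray weight (about 6 N). The tray was skimming the bench by well under 1 mm, not pressing on it.
- I did not measure the final gap to the stop or the mug's position. The tray was still pushing forward when the fingers opened, and no move went near the mug.

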